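Find the catch with the interlock key

ROBOT

A 7-joint arm with a two-finger parallel gripper is mounted at the origin on the work surface. World frame = base frame: x ahead of the robot, y to its left, z up, the work surface at z = 0. Lengths are in m, angles in rad, forces in N, time in s.
With the tool pointing down it reaches from about 0.35 to 0.9 m from the base axis. Payload 8.1 kg.
Tool frame: the origin (TCP) lies midway between the tips of the shut fingers; the grasp point (between the pads) lies 19 mm behind it; z points along the fingers, y is the line along which they close (so a half turn about z gives the same grasp; the last joint's range is limited). The gripper opens to 92 mm and grips with 3 to 60 N. Pads are 19 mm wide; open, the fingers measure 130 mm over their backs; the gripper's body (75 mm by 190 mm) begins 47 mm behind the grasp point.
Start: joints at [-0.103, 0.434, 0.025, 1.573, -0.012, 1.134, -0.075], TCP at [0.625, -0, 0.227] pointing down, gripper open.
Joint ranges: [-2.62, 2.62], [-0.44, 2.09], [-1.27, 1.32], [0.08, 2.57], [-1.32, 4.46], [0.12, 2], [-2.74, 2.74]. Speed limits (rad/s): [2.22, 2.22, 3.01, 3.01, 3.14, 3.14, 3.14].

INTERFACE

Orientations are given as a rotation vector (axis times angle).
In Python, from cell import arm gives the robot as it stands.
- The arm moves only by the tool arm_command, never from a script. Its arguments are lists of equal length, an entry for each row: "dp": the shift along the tool's x, y, z in units of 25 mm (1.0 is 25 mm), a list of three; "angular": the turn, a rotation vector about the tool's x, y, z in units of 0.15 rad (1.0 is 0.15 rad), a list of three; "claw": the opening, from 0 (shut) to 1 (fully open). In form: {"dp": [[x, y, z], ...], "angular": [[rx, ry, rz], ...], "claw": [claw, ...]}. A call has 1 to 10 rows; each row shifts and turns the commanded pose from where the row before left it, along the tool's axes as they then stand; what a row does not reach is not made up. A row lasts 1/10 s, in which the tool goes at most 50 mm and 8.59 degrees, less where a joint would pass 70% of its speed; a pose out of reach is approached as far as the arm can. A call with a number of a shift or a turn outside -1 to 1 is refused whole. A call with a gripper value outside its range is refused whole. The fingers move at their own pace and stop on an object; "force" is the grip in N (left out, the last holds). Time passes only in rows, so rows that do not move let the fingers close. It gives the time, the measured TCP pose, the force, the opening and the grip force at its end, in the units of the state.
- arm.observe(): the state, without advancing time (a new reading comes with each control period).
- arm.get_image(name): name is "scene" or "side" or "wrist"; returns a dict with "frame" (384x512x3 uint8, red, green, blue), "z_map" (384x512 float32, m along the optical axis (not along the pixel's ray), 0 where there is no reading), "K" (3x3 intrinsics, pixels), "R" (3x3) and "t" (3): a world point X has camera coordinates R X + t. Camera axes: x right, y down, z forward; pixel columns grow to the right and rows downward; lengths in m; the calibration is good to about 2 mm. A picture is of the moment at which its call begins.
- arm.sign_off(): hands the job in; it is judged then, once.
The state is a dict: "clock": time; "joints": joint angles; "dq": joint speeds; "joint_efforts": joint torques, N m; "position": TCP position; "ee_rot": TCP orientation; "force": force on the tool from outside, world axes, zero at the start; "ft_torque": the same for the moment, N m; "width": opening from 0.0 (shut) to 1.0 (fully open); "gripper_force": force on a finger pad.
Only numpy, scipy, OpenCV 4.12 (cv2) and the standard library are available. Lean on these libraries where they do the work, as an engineer would, in place of code of your own. Each camera call takes 0.05 s, during which the arm holds its last target. There are 200 camera calls.

TASK

On the electronics bench, two grey interlock boxes each have a key standing in a lock. Take the orange key, turn it anticlockwise (seen from above) past the white dot to about 30 degrees beyond it without forcing it on to its stop, then turn it back until the hidden catch engages with the pointer at the dot, and let go. Leave the blue key as it is.

Things in the scene. Friction and masses are not known exactly. Their poses are not given: they have to be found in the camera images.
- orange_key_grip (a point): Pinch point of the orange key, captive upright in the top of a fixed grey box (150 x 110 x 60 mm), on its vertical turning axis, 96 mm over the bench. Flat bow 34 mm wide (x), 10 mm thick (y, the way to pinch), from 24 mm below to 16 mm above this point; below it a steel collar 41 mm across. x runs along the bow to the side with the white pointer line; z up. Turning takes under 0.2 N m.
- orange_dot (a point): White dot, 10 mm, on the black disc (82 mm across, top 64 mm over the bench) round the orange key, 33 mm out from its axis; x points from axis to dot. With the key's pointer at the dot a hidden spring catch engages: it pulls the key in from about 10 degrees either side and holds it lightly. Opposite the dot, 36 mm from the axis, a brass block stands 6 mm above the disc.
- orange_key (a joint): Turn of the orange key, rad: 0 with its pointer at the dot (catch engaged), growing anticlockwise seen from above; stops at -1.05 and 1.05. Starts clockwise of the dot, between -0.9 and -0.58. If let go 14 to 28 degrees from the dot it is nudged away from it; farther off it stays where it is left.
- blue_key_mark (a point): Top of the white pointer edge of the blue key, 17 mm from its vertical turning axis, 112 mm over the bench; x points outward from the axis. Same lock, key and grey box as the orange one, on the other side of the bench. A bystander: leave it as it is.
Mind the look-alikes: they are no part of the job. What is shaped like the part that bears orange_key_grip but green or purple is not meant.

How it is judged:
By the outcome, as a careful person would: the job done as asked, in the order asked, and still so for the second after the job is handed in, with the robot touching nothing.
It also fails if it takes over 35 s, if anything falls off the work surface, if the arm or the gripper's body presses on something with over 40 N, if the wrist force passes 120 N, or if a joint passes its speed limit or range.

## Working session

There is one attempt and no reset: what is moved stays moved. The work goes in short steps, Python scripts to look and compute and a tool call to move; the robot and the scene stay as the last step left them, time stands still between calls to the robot, and variables do not carry over. Pictures are saved under pics/ and viewed, at most 10 in all, crops included, and the job is handed in when it is done.

Besides the shell and the picture viewer there is one more tool, called as name(argument=value, ...), one argument or row to a line, values as JSON. arm_command: Moves the arm, as the interface text tells. Its arguments: {"type":"object","properties":{"dp":{"type":"array","items":{"type":"array","items":{"type":"number"}}},"angular":{"type":"array","items":{"type":"array","items":{"type":"number"}}},"claw":{"type":"array","items":{"type":"number"}},"force":{"type":"number"}},"required":["dp","angular","claw"]}

```bash
mkdir -p pics
python3 - <<'E'
from cell import arm
import cv2,numpy as np
ims=[]
for n in ["scene","wrist"]:
    d=arm.get_image(n); np.savez(f"pics/{n}0.npz",**d); ims.append(d["frame"])
    cv2.imwrite(f"pics/{n}0.png",cv2.resize(d["frame"][:,:,::-1],(800,600)))
s=arm.observe(); print(s["clock"],s["position"],s["ee_rot"],s["width"])
E
```

```text
0.1 [ 6.24545945e-01 -5.16176096e-05  2.26031557e-01] [-2.22084219e+00 -2.22077267e+00  1.67943487e-03] 1.000248969340287
```

View pics/scene0.png

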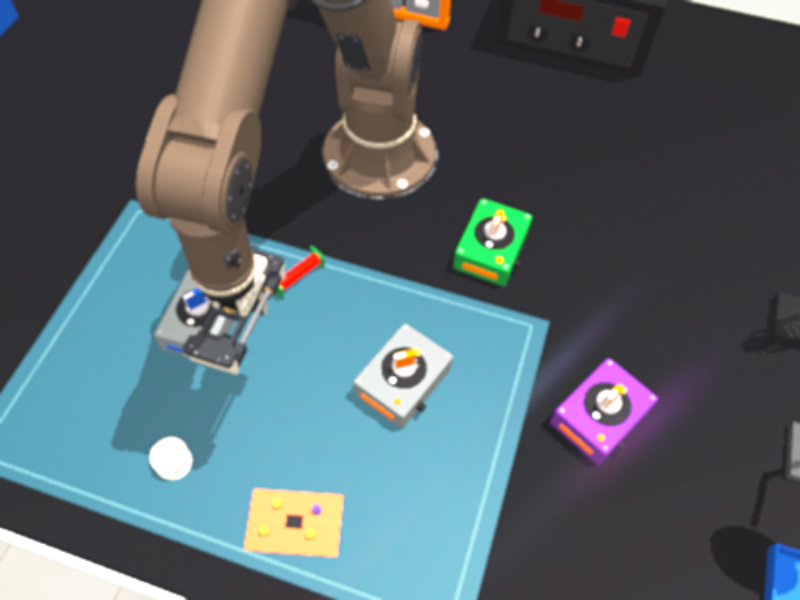

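View pics/wrist0.png

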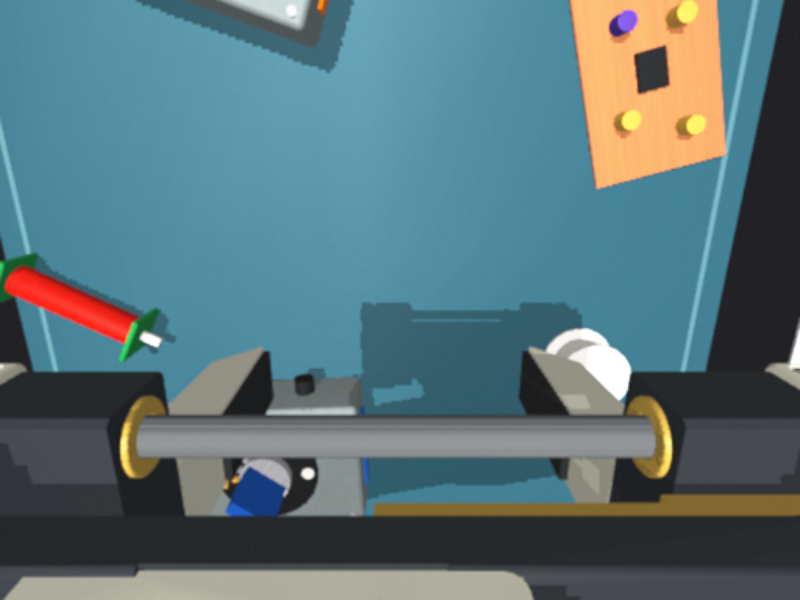

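The scene view shows the orange-keyed grey box at about (404,372) of 800x600 and the blue one, under the gripper, at (200,310). The green and purple look-alikes are off the mat. The wrist view shows only a corner of the orange box, at the top.

```bash
cat > h.py <<'E'
import cv2,numpy as np
def cast(d,px,z):
    px=np.atleast_2d(px).astype(float)
    r=np.c_[px,np.ones(len(px))]@np.linalg.inv(d["K"]).T@d["R"]
    c=-d["R"].T@d["t"]
    return c+r*((z-c[2])/r[:,2])[:,None]
def world(d):
    v,u=np.mgrid[:384,:512]; z=d["z_map"]
    p=np.stack([u,v,np.ones_like(u)],-1)*z[...,None]
    return (p.reshape(-1,3)@np.linalg.inv(d["K"]).T-d["t"])@d["R"]
E
python3 - <<'E'
import numpy as np,cv2
from h import *
from cell import arm
d=dict(np.load("pics/scene0.npz")); f=d["frame"]
c=f[195:285,215:300]; cv2.imwrite("pics/c1.png",cv2.resize(c[:,:,::-1],None,fx=6.5,fy=6.5,interpolation=cv2.INTER_CUBIC))
W=world(d).reshape(384,512,3)
hsv=cv2.cvtColor(f,cv2.COLOR_RGB2HSV)
roi=np.zeros((384,512),bool); roi[195:285,215:300]=1
def rep(n,m,z):
    k,l,s,ce=cv2.connectedComponentsWithStats((m&roi).astype(np.uint8))
    for i in range(1,k):
        if s[i,4]>5: print(n,s[i].tolist(),ce[i].round(1),cast(d,ce[i],z).round(4)[0],np.median(W[l==i],0).round(4))
rep("top",(W[...,2]>.05)&(W[...,2]<.075),.06)
rep("dark",(hsv[...,2]<60),.064)
rep("orange",(hsv[...,0]<18)&(hsv[...,1]>150)&(hsv[...,2]>120),.112)
rep("yellow",(hsv[...,0]>=18)&(hsv[...,0]<35)&(hsv[...,1]>120)&(hsv[...,2]>120),.07)
rep("white",(hsv[...,1]<30)&(hsv[...,2]>225),.064)
print(cast(d,[258,238],0.06))
s=arm.get_image("side"); np.savez("pics/side0.npz",**s); cv2.imwrite("pics/side0.png",cv2.resize(s["frame"][:,:,::-1],(800,600)))
E
```

```text
top [227, 207, 63, 61, 1872] [257.8 237.4] [0.5213 0.226  0.06  ] [0.5272 0.2276 0.0612]
orange [254, 228, 13, 7, 53] [259.2 231.1] [0.5272 0.2303 0.112 ] [0.5182 0.2276 0.0933]
orange [231, 252, 21, 16, 66] [241.  259.6] [0.6195 0.2118 0.112 ] [0.587  0.2004 0.034 ]
yellow [260, 223, 9, 6, 38] [263.4 225.7] [0.487  0.2307 0.07  ] [0.5062 0.2343 0.11  ]
yellow [253, 255, 3, 4, 8] [254.  256.5] [0.5827 0.2352 0.07  ] [0.5807 0.2344 0.0661]
white [227, 208, 62, 58, 1181] [257.9 236.4] [0.5203 0.2258 0.064 ] [0.526  0.2256 0.0604]
white [252, 225, 8, 5, 28] [255.5 227. ] [0.4951 0.2104 0.064 ] [0.5177 0.2175 0.1116]
white [253, 233, 14, 8, 67] [259.7 237. ] [0.5204 0.2308 0.064 ] [0.525  0.2326 0.0723]
white [249, 241, 5, 5, 21] [251. 243.] [0.5452 0.2142 0.064 ] [0.5458 0.2144 0.0656]
[[0.52290614 0.22696991 0.06      ]]
```

View pics/c1.png

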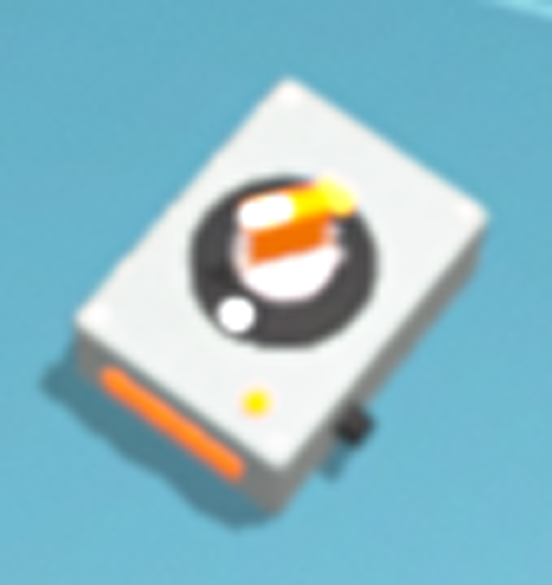

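View pics/side0.png

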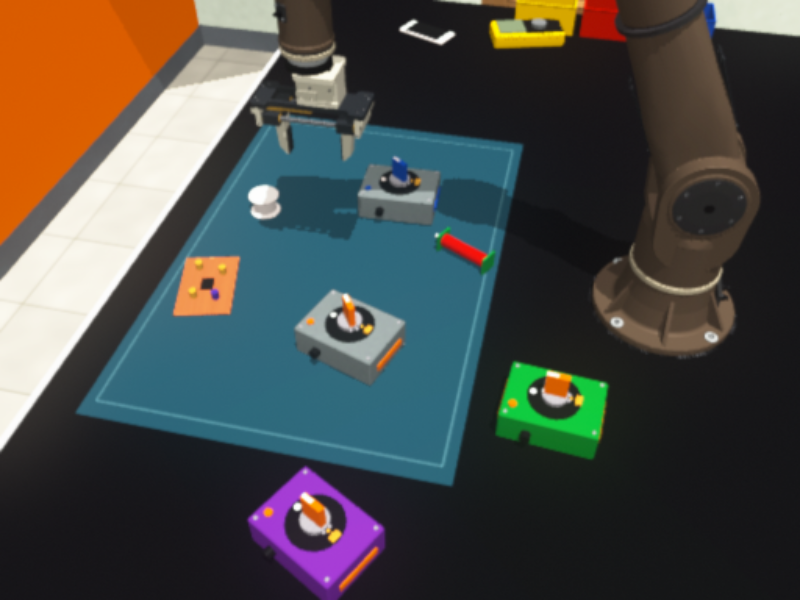

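The crop shows the white pointer edge of the key to the left, the dot at lower left (scene px 251,243), and brass at upper right. So the pointer is clockwise of the dot. Next I'll fit the disc, dot and bow top in both views.

Run:
```python
import numpy as np,cv2
from h import *
for n,(r0,r1,c0,c1) in {"scene":(195,285,215,300),"side":(180,248,180,265)}.items():
    d=dict(np.load(f"pics/{n}0.npz")); W=world(d).reshape(384,512,3); f=d["frame"]
    roi=np.zeros((384,512),bool); roi[r0:r1,c0:c1]=1
    hsv=cv2.cvtColor(f,cv2.COLOR_RGB2HSV); z=W[...,2]
    vals=hsv[...,2]
    m=roi&(vals<110)&(np.abs(z-.064)<.006)&(hsv[...,1]<90)
    k,l,s,ce=cv2.connectedComponentsWithStats(m.astype(np.uint8)); i=1+np.argmax(s[1:,4])
    cs,_=cv2.findContours((l==i).astype(np.uint8),0,1); c=max(cs,key=len)[:,0]
    p=cast(d,cv2.convexHull(c)[:,0],.064)[:,:2].astype(np.float32)
    (cx,cy),r=cv2.minEnclosingCircle(p); A=np.c_[2*p,np.ones(len(p))]; q=np.linalg.lstsq(A,(p**2).sum(1),rcond=None)[0]
    print(n,"disc",s[i],cx,cy,r,"ls",q[:2],np.sqrt(q[2]+q[:2]@q[:2]))
    t=roi&(z>.1075)&(z<.118); v,u=np.nonzero(t); P=cast(d,np.c_[u,v],.112)[:,:2]
    mu=P.mean(0); w,V=np.linalg.eigh(np.cov((P-mu).T)); print("bowtop",len(P),mu,np.sqrt(12*w),np.degrees(np.arctan2(V[1,1],V[0,1])))
    wh=t&(hsv[...,1]<70)&(vals>200); v,u=np.nonzero(wh); print("white on top",len(v),cast(d,[u.mean(),v.mean()],.112)[0] if len(v) else 0)
    wd=roi&(np.abs(z-.065)<.004)&(hsv[...,1]<60)&(vals>170)
    k,l,s,ce=cv2.connectedComponentsWithStats(wd.astype(np.uint8))
    for i in range(1,k):
        if 6<s[i,4]<80: print("dot?",s[i],cast(d,ce[i],.064)[0])
    br=roi&(hsv[...,0]>=14)&(hsv[...,0]<35)&(hsv[...,1]>120)&(vals>120)&(np.abs(z-.069)<.006)
    v,u=np.nonzero(br); print("brass",cast(d,np.c_[u,v],.07).mean(0),len(v))
    tp=roi&(z>.055)&(z<.066); v,u=np.nonzero(tp); P=cast(d,np.c_[u,v],.06)[:,:2].astype(np.float32); print("box",cv2.minAreaRect(P))
```

```text
scene disc [245 223  27  25 226] 0.5159648656845093 0.2245461344718933 0.037711694836616516 ls [0.51607115 0.22424909] 0.037098608466470714
bowtop 56 [0.51538303 0.22525302] [0.01333213 0.0355073 ] 123.45074896969605
white on top 26 [0.51904269 0.21802017 0.112     ]
dot? [250 207  13  17  53] [0.46145001 0.19973144 0.064     ]
dot? [243 222   7   8  18] [0.49774249 0.1837373  0.064     ]
dot? [264 227  15  25  67] [0.51986293 0.26544657 0.064     ]
dot? [278 232   6   6  16] [0.49370617 0.28150492 0.064     ]
dot? [239 235   5   4   7] [0.53668928 0.18376882 0.064     ]
dot? [256 249  13  11  41] [0.5684753  0.25153537 0.064     ]
dot? [255 262   6   4   9] [0.59524147 0.24973098 0.064     ]
brass [0.50910155 0.23488705 0.07      ] 20
box ((0.5167296528816223, 0.22553008794784546), (0.11079708486795425, 0.15070964395999908), 71.10884094238281)
side disc [208 202  28  17 212] 0.5123766660690308 0.23590132594108582 0.0390782430768013 ls [0.51253459 0.23589036] 0.03486421047739153
bowtop 36 [0.51132594 0.22871898] [0.01042381 0.03304601] 125.20270002195235
white on top 9 [0.51470359 0.22022793 0.112     ]
dot? [211 200   4   3  10] [0.5427467  0.21589142 0.064     ]
dot? [216 202   5   6  14] [0.52589157 0.22430239 0.064     ]
brass [0.47744951 0.24086977 0.07      ] 28
box ((0.5102273225784302, 0.23194840550422668), (0.11133045703172684, 0.14933449029922485), 71.0828857421875)
```

arm_command(
  dp=[
    [0.8,-0.8,0],
    [0.8,-0.8,0],
    [0.8,-0.8,0],
    [0.8,-0.8,0],
    [0.8,-0.8,0],
    [0,0,0],
    [0,0,0],
  ],
  angular=[
    [0,0,0],
    [0,0,0],
    [0,0,0],
    [0,0,0],
    [0,0,0],
    [0,0,0],
    [0,0,0],
  ],
  claw=[0.8,0.8,0.8,0.8,0.8,0.8,0.8],
)

```text
clock: 0.85
position: [0.5248, 0.1002, 0.2268]
ee_rot: [2.22, 2.223, -0.0]
force: [0.1, -0.5, -0.1]
width: 0.801
gripper_force: 0.0
```

Run:
```python
from cell import arm
import cv2,numpy as np
d=arm.get_image("wrist"); np.savez("pics/w1.npz",**d)
cv2.imwrite("pics/w1.png",cv2.resize(d["frame"][:,:,::-1],(800,600)))
s=arm.observe(); print(s["clock"],s["position"],s["ee_rot"],s["width"])
```

```text
0.9 [0.52534449 0.0994839  0.22675529] [ 2.22142261e+00  2.22073998e+00 -8.12814753e-05] 0.7998264147958524
```

View pics/w1.png

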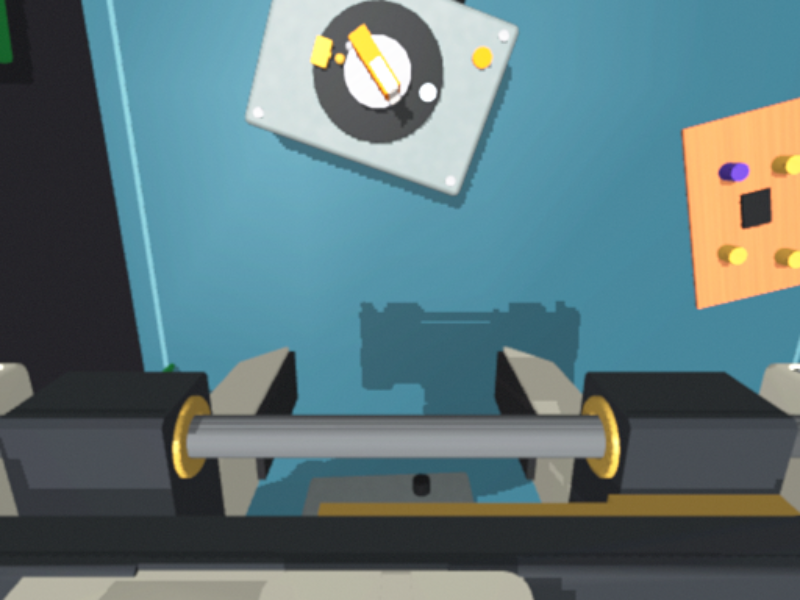

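The wrist view now shows the disc centred near (378,71), the dot at (428,92), the brass block at (321,52), and the bow running from (360,33) to (392,95) with its white end lower right. Measuring it:

Run:
```python
import numpy as np,cv2
from h import *
d=dict(np.load("pics/w1.npz")); W=world(d).reshape(384,512,3); z=W[...,2]; f=d["frame"]
hsv=cv2.cvtColor(f,cv2.COLOR_RGB2HSV); roi=np.zeros((384,512),bool); roi[0:100,190:295]=1
m=roi&(hsv[...,2]<75); cs,_=cv2.findContours(m.astype(np.uint8),0,1); c=max(cs,key=cv2.contourArea)
p=cast(d,cv2.convexHull(c)[:,0],.064)[:,:2]; q=np.linalg.lstsq(np.c_[2*p,np.ones(len(p))],(p**2).sum(1),rcond=None)[0]
print("disc",q[:2],np.sqrt(q[2]+q[:2]@q[:2]))
w=roi&(hsv[...,1]<40)&(hsv[...,2]>235)
k,l,s,ce=cv2.connectedComponentsWithStats(w.astype(np.uint8))
for i in range(1,k):
    if s[i,4]>15: print("white",s[i],ce[i],cast(d,ce[i],.064)[0],np.median(z[l==i]))
t=roi&(z>.106)&(z<.12); v,u=np.nonzero(t); h=cv2.convexHull(np.c_[u,v].astype(np.int32))[:,0]
P=cast(d,np.c_[u,v],.112)[:,:2].astype(np.float32); print("bow",len(P),np.median(z[t]),cv2.minAreaRect(P))
mu=P.mean(0); ww,V=np.linalg.eigh(np.cov((P-mu).T)); print(mu,np.sqrt(12*ww),np.degrees(np.arctan2(V[1,1],V[0,1])))
br=roi&(hsv[...,0]>=14)&(hsv[...,0]<35)&(hsv[...,1]>150)&(hsv[...,2]>120)
k,l,s,ce=cv2.connectedComponentsWithStats(br.astype(np.uint8))
for i in range(1,k):
    if s[i,4]>8: print("yel",s[i,:],np.median(z[l==i]),cast(d,ce[i],.07)[0])
```

```text
disc [0.52112951 0.20773424] 0.016895687573326275
white [238  23  25  38 398] [252.53768844  37.66331658] [0.52419438 0.23194822 0.064     ] 0.07256094861305674
white [221  27  28  42 515] [231.30291262  52.23883495] [0.50344268 0.21899927 0.064     ] 0.07254897964601992
white [237  36  18  24 192] [245.3125      47.19791667] [0.51716567 0.22352145 0.064     ] 0.11302115078969993
white [269  53  10  12  96] [273.41666667  58.69791667] [0.54472829 0.21320019 0.064     ] 0.06537603219074112
white [250  61   6   5  17] [252.47058824  63.11764706] [0.52413391 0.20914786 0.064     ] 0.07367443881983603
bow 587 0.11266697766069053 ((0.5139813423156738, 0.22292794287204742), (0.010253788903355598, 0.03516407683491707), 34.282958984375)
[0.5137827  0.22322267] [0.01027692 0.03505713] 124.25413469567359
yel [223  16  25  46 322] 0.11247074795259399 [0.50640667 0.23659266 0.07      ]
yel [201  26  12  18  38] 0.07021149911476697 [0.4823012  0.23145221 0.07      ]
yel [214  34   7   7  25] 0.07005202704471529 [0.49067079 0.23117417 0.07      ]
```

arm_command(
  dp=[
    [1,-0.09,0],
    [1,-0.09,0],
    [1,-0.09,0],
    [1,-0.09,0],
    [0.96,-0.08,0],
    [0,0,0.6],
    [0,0,0.6],
    [0,0,0.6],
    [0,0,0.6],
    [0,0,0],
  ],
  angular=[
    [0,0,0],
    [0,0,0],
    [0,0,0],
    [0,0,0],
    [0,0,0],
    [0,0,-1],
    [0,0,-1],
    [0,0,-1],
    [0,0,-1],
    [0,0,0],
  ],
  claw=[0.45,0.45,0.45,0.45,0.45,0.45,0.45,0.45,0.45,0.45],
)

```text
clock: 1.9
position: [0.5139, 0.2222, 0.1646]
ee_rot: [-1.464, -2.777, 0.005]
force: [-0.6, 0.9, 0.3]
width: 0.454
gripper_force: 0.0
```

Run:
```python
from cell import arm
import cv2,numpy as np
from scipy.spatial.transform import Rotation as R
d=arm.get_image("wrist"); np.savez("pics/w2.npz",**d)
cv2.imwrite("pics/w2.png",cv2.resize(d["frame"][:,:,::-1],(800,600)))
s=arm.observe(); print(s["clock"],s["position"],s["joints"],s["width"]); print(R.from_rotvec(s["ee_rot"]).as_matrix().round(4))
```

```text
1.95 [0.5143204  0.22269108 0.16582353] [-0.35985337  0.40229793 -0.1941699   1.7950231   0.09256973  0.95521449
  0.00237365] 0.45272984987669884
[[-5.605e-01  8.282e-01 -1.900e-03]
 [ 8.282e-01  5.605e-01 -1.000e-03]
 [ 2.000e-04 -2.100e-03 -1.000e+00]]
```

View pics/w2.png

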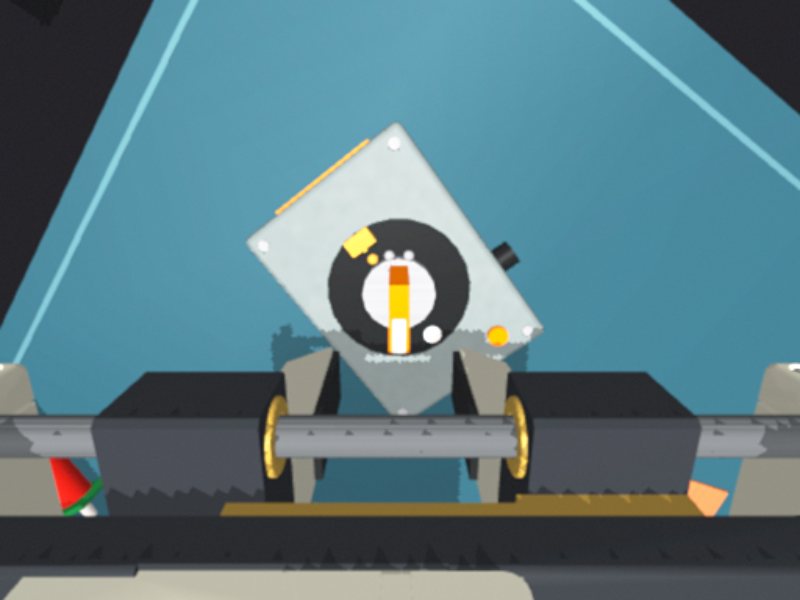

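The bow stands upright in the image at column 399, midway between the fingers (335 and 458), so it is aligned. A quick check of its position along the bow:

Run:
```python
import numpy as np,cv2
from h import *
d=dict(np.load("pics/w2.npz")); W=world(d).reshape(384,512,3); z=W[...,2]; f=d["frame"]
hsv=cv2.cvtColor(f,cv2.COLOR_RGB2HSV)
roi=np.zeros((384,512),bool); roi[135:228,205:305]=1
t=roi&(z>.106)&(z<.12); v,u=np.nonzero(t)
P=cast(d,np.c_[u,v],.112)[:,:2].astype(np.float32); r=cv2.minAreaRect(P); print("bow",len(P),r)
w=(roi&(hsv[...,1]<40)&(hsv[...,2]>200)&(z<.09)).astype(np.uint8)
k,l,s,ce=cv2.connectedComponentsWithStats(w)
for i in range(1,k):
    if s[i,4]>15: print("white",s[i],cast(d,ce[i],.064)[0],np.median(z[l==i]))
m=(roi&(hsv[...,2]<75)&(abs(z-.064)<.004)).astype(np.uint8); m[210:]=0
cs,_=cv2.findContours(m,0,1); c=max(cs,key=cv2.contourArea)
h=cv2.convexHull(c)[:,0]; h=h[h[:,1]<205]
p=cast(d,h,.064)[:,:2]; q=np.linalg.lstsq(np.c_[2*p,np.ones(len(p))],(p**2).sum(1),rcond=None)[0]
print("disc",q[:2],np.sqrt(q[2]+q[:2]@q[:2]))
```

```text
bow 633 ((0.5134977698326111, 0.22419214248657227), (0.009804741479456425, 0.03628009185194969), 34.1464958190918)
white [ 205  135  100   78 1966] [0.4972071  0.24234602 0.064     ] 0.06055129788914054
white [ 232  161   47   48 1120] [0.51304494 0.22382812 0.064     ] 0.07246913749078171
white [271 209  11  10  95] [0.54467223 0.21254547 0.064     ] 0.06548177499390141
disc [0.51476227 0.22871288] 0.0356638640230011
```

arm_command(
  dp=[
    [0.07,0.02,0.7],
    [0,0,0.7],
    [0,0,0.7],
    [0,0,0.7],
    [0,0,0.7],
    [0,0,0],
    [0,0,0],
  ],
  angular=[
    [0,0,0],
    [0,0,0],
    [0,0,0],
    [0,0,0],
    [0,0,0],
    [0,0,0],
    [0,0,0],
  ],
  claw=[0.45,0.45,0.45,0.45,0.45,0.45,0.45],
  force=35,
)

```text
clock: 2.65
position: [0.5142, 0.2257, 0.08]
ee_rot: [1.47, 2.776, 0.0]
force: [-0.4, 1.0, -0.1]
width: 0.447
gripper_force: 0.0
```

arm_command(
  dp=[
    [0,0,0],
    [0,0,0],
    [0,0,0],
    [0,0,0],
    [0,0,0],
    [0,0,0],
  ],
  angular=[
    [0,0,0],
    [0,0,0],
    [0,0,0],
    [0,0,0],
    [0,0,0],
    [0,0,0],
  ],
  claw=[0,0,0,0,0,0],
)

```text
clock: 3.25
position: [0.5132, 0.2255, 0.0795]
ee_rot: [-1.466, -2.778, 0.001]
force: [-2.6, -1.8, 5.8]
width: 0.105
gripper_force: 35.0
```

arm_command(
  dp=[
    [0,0,0],
    [0,0,0],
    [0,0,0],
    [0,0,0],
    [0,0,0],
    [0,0,0],
    [0,0,0],
    [0,0,0],
    [0,0,0],
  ],
  angular=[
    [0,0,-0.5],
    [0,0,-0.5],
    [0,0,-0.5],
    [0,0,-0.5],
    [0,0,-0.5],
    [0,0,-0.5],
    [0,0,-0.5],
    [0,0,-0.5],
    [0,0,0],
  ],
  claw=[0,0,0,0,0,0,0,0,0],
)

```text
clock: 4.15
position: [0.513, 0.2252, 0.0795]
ee_rot: [-0.575, -3.088, 0.001]
force: [-4.2, -1.8, 7.9]
width: 0.108
gripper_force: 35.0
```

```bash
cat > st.py <<'E'
from cell import arm
import numpy as np
from scipy.spatial.transform import Rotation as R
s=arm.observe(); M=R.from_rotvec(s["ee_rot"]).as_matrix()
print(s["clock"],s["position"].round(4) if hasattr(s["position"],"round") else s["position"],"yaw_y",np.degrees(np.arctan2(M[1,1],M[0,1])),"F",s["force"],"T",s["ft_torque"],"j",np.round(s["joints"],3),s["width"],s["gripper_force"])
E
python3 st.py
```

```text
4.15 [0.513  0.2252 0.0795] yaw_y 68.89036210703136 F [-4.24225753 -1.84430043  7.88549247] T [-0.4074959   0.7262509   0.07479231] j [-0.263  0.524 -0.341  1.87   0.239  0.788  0.471] 0.10833657032113575 35.004072189331055
```

arm_command(
  dp=[
    [0,0,0],
    [0,0,0],
    [0,0,0],
    [0,0,0],
    [0,0,0],
    [0,0,0],
    [0,0,0],
    [0,0,0],
    [0,0,0],
    [0,0,0],
  ],
  angular=[
    [0,0,-0.5],
    [0,0,-0.5],
    [0,0,-0.5],
    [0,0,-0.5],
    [0,0,-0.5],
    [0,0,-0.5],
    [0,0,-0.5],
    [0,0,-0.2],
    [0,0,0],
    [0,0,0],
  ],
  claw=[0,0,0,0,0,0,0,0,0,0],
)

```text
clock: 5.15
position: [0.5129, 0.2248, 0.0795]
ee_rot: [0.288, -3.127, 0.002]
force: [-3.9, -3.2, 8.2]
width: 0.106
gripper_force: 35.0
```

```bash
python3 st.py
python3 - <<'E'
from cell import arm
import cv2,numpy as np
from h import *
for n in ["wrist","side"]:
    d=arm.get_image(n); np.savez(f"pics/{n}3.npz",**d)
    f=d["frame"]
    if n=="side": f=f[170:250,175:275]
    cv2.imwrite(f"pics/{n}3.png",cv2.resize(f[:,:,::-1],(800,600),interpolation=cv2.INTER_CUBIC))
E
```

```text
5.15 [0.5129 0.2248 0.0795] yaw_y 100.52268534872 F [-3.92812803 -3.20873938  8.16728983] T [-0.60592204  0.88110744 -0.04722947] j [-0.163  0.549 -0.484  1.862  0.341  0.815  0.931] 0.10609000610954461 35.00130772590637
```

View pics/wrist3.png

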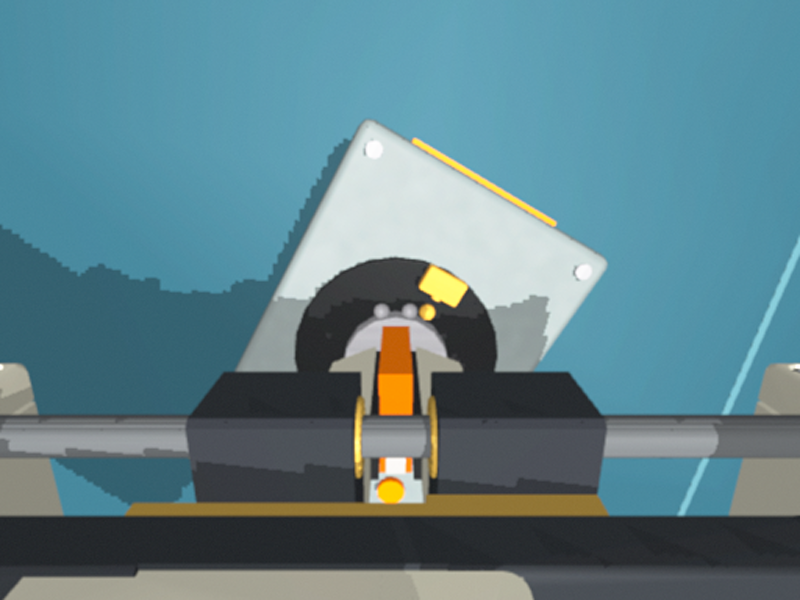

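The key has followed the fingers: the box edge is tilted about 31° against the bow, which puts the key about 30° beyond the dot. Turning it back to the dot.

arm_command(
  dp=[
    [0,0,0],
    [0,0,0],
    [0,0,0],
    [0,0,0],
    [0,0,0],
    [0,0,0],
    [0,0,0],
    [0,0,0],
    [0,0,0],
  ],
  angular=[
    [0,0,0.5],
    [0,0,0.5],
    [0,0,0.5],
    [0,0,0.5],
    [0,0,0.5],
    [0,0,0.5],
    [0,0,0.5],
    [0,0,0],
    [0,0,0],
  ],
  claw=[0,0,0,0,0,0,0,0,0],
)

```text
clock: 6.15
position: [0.513, 0.2252, 0.0795]
ee_rot: [-0.533, -3.096, 0.002]
force: [-3.6, -2.4, 7.3]
width: 0.107
gripper_force: 35.0
```

```bash
python3 st.py
```

```text
6.15 [0.513  0.2252 0.0795] yaw_y 70.44553232479294 F [-3.62002997 -2.36362172  7.32407986] T [-0.50316855  0.72047892  0.00980163] j [-0.259  0.525 -0.347  1.87   0.244  0.789  0.494] 0.10688897366535213 35.00140964984894
```

arm_command(
  dp=[
    [0,0,0],
    [0,0,0],
    [0,0,0],
    [0,0,0],
    [0,0,-0.4],
    [0,0,-0.8],
    [0,0,-0.8],
    [0,0,-0.8],
    [0,0,-0.6],
    [0,0,0],
  ],
  angular=[
    [0,0,0],
    [0,0,0],
    [0,0,0],
    [0,0,0],
    [0,0,0],
    [0,0,0],
    [0,0,0],
    [0,0,0],
    [0,0,0],
    [0,0,0],
  ],
  claw=[0.4,0.4,0.4,0.4,0.4,0.4,0.4,0.4,0.4,0.4],
)

```text
clock: 7.15
position: [0.5147, 0.2266, 0.167]
ee_rot: [0.532, 3.093, 0.004]
force: [-0.3, -0.3, -0.1]
width: 0.401
gripper_force: 0.0
```

```bash
python3 st.py
python3 - <<'E'
from cell import arm
import cv2,numpy as np
from h import *
d=arm.get_image("wrist"); np.savez("pics/w4.npz",**d); f=d["frame"]
cv2.imwrite("pics/w4.png",cv2.resize(f[:,:,::-1],(800,600)))
W=world(d).reshape(384,512,3); z=W[...,2]; hsv=cv2.cvtColor(f,cv2.COLOR_RGB2HSV)
roi=np.zeros((384,512),bool); roi[100:235,200:310]=1
v,u=np.nonzero(roi&(z>.106)&(z<.12)); P=cast(d,np.c_[u,v],.112)[:,:2].astype(np.float32); print(len(P),cv2.minAreaRect(P))
w=(roi&(hsv[...,1]<40)&(hsv[...,2]>200)&(z<.075)).astype(np.uint8)
k,l,s,ce=cv2.connectedComponentsWithStats(w)
for i in range(1,k):
    if s[i,4]>15: print(s[i],cast(d,ce[i],.064)[0])
E
```

```text
7.15 [0.5147 0.2266 0.167 ] yaw_y 70.47084916185362 F [-0.29012932 -0.25001278 -0.1051421 ] T [ 0.07586928 -0.03364758 -0.03345674] j [-0.231  0.421 -0.379  1.783  0.185  0.968  0.545] 0.40085002421763943 0.0
620 ((0.5130566358566284, 0.22396139800548553), (0.009920536540448666, 0.035255663096904755), 70.66423797607422)
[ 200  101  110  107 6312] [0.47149605 0.24483019 0.064     ]
[228 162  46  44 859] [0.51110278 0.22568568 0.064     ]
[211 215   9   4  19] [0.52952338 0.18254077 0.064     ]
[269 226   8   9  54] [0.56152465 0.22876923 0.064     ]
```

View pics/w4.png

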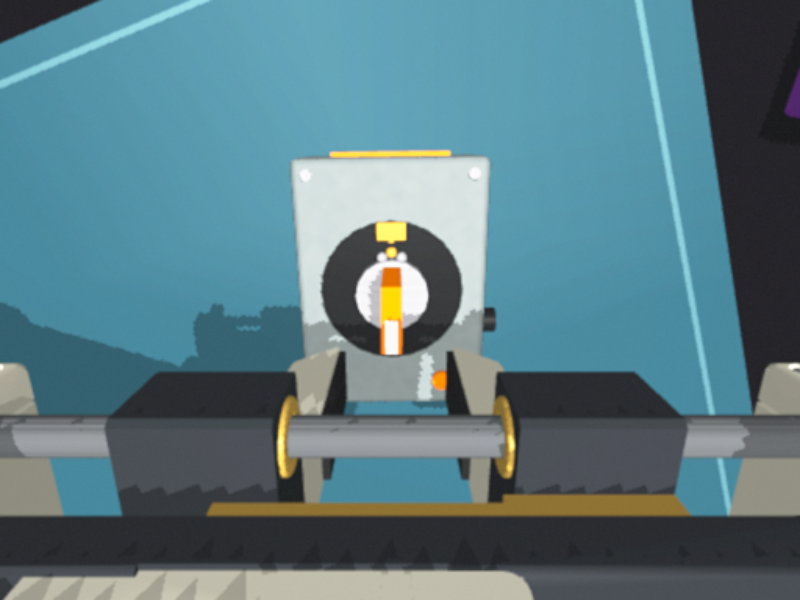

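The view after release shows the bow at column 391, in line with the brass block (391,231) opposite the dot, which the bow now hides. The bow's measured direction of -19.3° matches the dot's. The gripper is clear, so I'm handing in.

```bash
python3 -c "
from cell import arm
print(arm.sign_off())"
```

```text
the job is handed in; nothing more can be done
None
```

I turned the orange key anticlockwise to about 30° past the dot, then back, and let go with its pointer within about 1° of the dot, where the catch holds it; I left the blue key alone and handed the job in at about 7 s.

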